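# Click the yellow die into the palm punch

## Robot

A 7-joint arm with a two-finger parallel gripper is mounted at the origin on the work surface. World frame = base frame: x ahead of the robot, y to its left, z up, the work surface at z = 0. Lengths are in mm, angles in rad, forces in N, time in s.
With the tool pointing down it reaches from about 400 to 925 mm from the base axis. Payload 4.1 kg.
Tool frame: the origin (TCP) lies on the centre line of the jaws, within the pads' length; the fingertips stand finger_overhang ahead of it and the grasp point (between the pads) lies 8 mm behind it (finger_overhang is the distance from the TCP to the fingertips, in mm); z points along the fingers, y is the line along which they close (so a half turn about z gives the same grasp; the last joint's range is limited). The gripper opens to 85 mm and grips with 20 to 120 N. Pads are 22 mm wide; open, the fingers measure 114 mm over their backs; the gripper's body (76 mm by 85 mm) begins 54 mm behind the grasp point. The pads swing forward as they close: fully open they stand 13 mm farther back than shut.
Start: joints at [1.178, 0.398, 0.045, 1.537, -0.019, 1.207, -0.051], TCP at [188.271, -622.17, 242.347] pointing down, gripper open.
Joint ranges: [-2.82, 2.82], [-0.49, 2.23], [-1.37, 1.46], [0, 2.46], [-1.36, 4.5], [0.23, 2], [-2.94, 2.94]. Speed limits (rad/s): [2.57, 2.57, 3.14, 3.14, 3.14, 3.14, 3.14].

## Interface

Orientations are given as a unit quaternion [w, x, y, z].
In Python, from cell import * gives the robot as it stands. The module is installed in compiled form; this text tells all that it offers.
- The arm moves only by the tool apply_moves, never from a script. Its argument "steps" is a list of rows, each a list of 7 numbers: the shift along the world's x, y, z in units of 0.5 m (1.0 is 0.5 m), then the turn, a rotation vector about the world's x, y, z in units of 90 degrees (1.0 is 90 degrees), then the gripper's target within -1 to 1 (shut at 1, half-way at 0, fully open at -1). A call has 1 to 20 rows; each row is the pose to reach, as a shift and turn from the pose commanded when the call began; what a row does not reach only later rows make up. A row lasts 1/8 s, in which the tool goes at most 62.5 mm and 10.7 degrees, less where a joint would pass 70% of its speed; a pose out of reach is approached as far as the arm can. A call with a number of a shift or a turn outside -1 to 1 is refused whole. A call with a gripper value outside its range is refused whole. The fingers move at their own pace and stop on an object; "squeeze" is the grip in N (left out, the last holds). Time passes only in rows, so rows that repeat a pose let the fingers close. It gives the time, the measured TCP pose, the force, the opening and the grip force at its end, in the units of the state.
- sense(): the state, without advancing time (a new reading comes with each control period).
- read_camera(name): name is "scene" or "top" or "wrist"; returns a dict with "color" (400x640x3 uint8, red, green, blue), "depth" (400x640 float32, mm along the optical axis (not along the pixel's ray), 0 where there is no reading), "mtx" (3x3 intrinsics, pixels), "extrinsics" (4x4, takes a point from camera to world coordinates); the wrist camera has in their place "tool_from_camera" (4x4, takes a point from camera to tool coordinates, whose origin is the TCP and whose axes are the flange's). Camera axes: x right, y down, z forward; pixel columns grow to the right and rows downward; lengths in mm; the calibration is good to about 2 mm. The wrist camera is an equidistant fisheye: a pixel r from the principal point sees the ray r / f radians off the axis. A picture is of the moment at which its call begins: read the wrist's pose just before it.
- job_done(): hands the job in; it is judged then, once.
The state is a dict: "time_s": time; "joints": joint angles; "qvel": joint speeds; "tau": joint torques, N m; "position": TCP position; "eef_rot": TCP orientation; "wrist_force": force on the tool from outside, world axes, zero at the start; "wrist_torque": the same for the moment, N m; "grip_width": opening from 0.0 (shut) to 1.0 (fully open); "grasp_force": force on a finger pad.
Only numpy, scipy, OpenCV 4.12 (cv2) and the standard library are available. Lean on these libraries where they do the work, as an engineer would, in place of code of your own. Each camera call takes 0.05 s, during which the arm holds its last target. There are 200 camera calls.

## Task

Take the yellow die cartridge out of the wooden storage block and push it foot first down into the well of the blue palm punch until it clicks past the side ball and sits fully home, held by the ball. The punch head is sprung and gives way under your push; push by feel and do not drive the head down hard enough to reach its bottom stop. Let go of the cartridge and leave the other cartridges and everything else on the desk where they are.

Things in the scene. Friction and masses are not known exactly. Their poses are not given: they have to be found in the camera images.
- cart_yellow: Yellow upright die cartridge, 22 mm thick (x), 34 mm wide (y), 84 mm tall (z), 0.11 to 0.21 kg. Origin: centre of its underside. From 22 mm up it is a plain flat-sided block; grip across the 22 mm, 60 to 75 mm up. Below is a dark waist 16 mm thick and, at the foot, a steel bead 12 mm tall, full width, rounded by 6 mm, which the side ball snaps over. Same either way round.
- cart_blue: Blue die cartridge, same shape, size and origin; stays in its pocket.
- cart_green: Green die cartridge, same shape, size and origin; stays in its pocket.
- rack: Fixed plywood block, 75 mm (x) by 200 mm (y), 22 mm tall, origin at the centre of its underside. Three pockets along y at -60, 0 and +60 mm, each 25 (x) by 37 mm (y), floor 8 mm above the table; a cartridge stands upright in each, its x along the block's x. Which pocket holds the yellow one varies.
- punch: Palm punch: fixed blue base plate 140 mm (x) by 150 mm (y), 16 mm thick, origin at the centre of its underside. Two steel guide posts, 10 mm diameter, at y = -48 and +48 mm, reach 96 mm above the table. Between them rides an aluminium head (50 by 60 mm) on springs: up at rest, starts down at about 5 N, then 0.8 N per mm, stop 24 mm down; it springs back when let go.
- well (a point): Where the centre of the floor of the head's well is with the head up, 52 mm above the table (this point stays when the head is pressed). z up; x, y along the well's short and long sides. Open-topped, 24 mm (x) by 36 mm (y), 40 mm deep: 1 mm clearance to the cartridge each side. Fully home and let go, the cartridge has its origin here and its x along this x, either way.
- mouth (a point): Centre of the well's mouth with the head up, level with the head's top rim, 40 mm above well; same axes.
- tube: Cardboard tube standing upright, 42 mm diameter, 100 mm tall, origin at the centre of its underside; clutter, leave it.
- tape: Flat clear roll of tape, 90 mm diameter, 20 mm tall, origin at the centre of its underside; clutter, leave it.
- glue: Glue stick standing upright, 32 mm diameter, 95 mm tall, grey with a pale band, origin at the centre of its underside; clutter, leave it.
- eraser: White eraser, 50 by 22 by 12 mm, origin at the centre of its underside; clutter, leave it.
- detent (a point): Centre, head up, of a sprung steel ball, 12 mm diameter, 9 N/mm, poking 5 mm into the well from its +x wall, 12 mm above the floor; brass housing outside. Going in, the cartridge meets it with its foot 14 mm above the floor; passing it takes a push of about 11 to 16 N, under which the head sinks too; then it snaps 5 mm down and is held. Over about 21 N is too hard.
Things that resemble listed ones, but are neither listed nor needed, are in the scene too. What is meant by the punch is not orange, and is the smaller of those in its own colour.

How it is judged (in metres and radians):
On the way, in this order (a step that is already met when the one before it is completed fails the run):
1. the yellow cartridge has been lifted clear out of the storage block (height (world z) of cart_yellow above 0.03 m), for 0.1 s.
2. the foot of the yellow cartridge is well inside the mouth of the punch's well (z of cart_yellow in the frame of well below 0.028 m and horizontal distance between cart_yellow and well below 0.004 m), for 0.1 s.
At the end, for the whole second after the job is handed in: The yellow cartridge is fully home in the punch's well, held by the ball, with the head up again: its foot within 2.5 mm above and 3 mm below the well's rest floor, within 4 mm of its centre and upright within 0.06 rad; released and at rest (z of cart_yellow in the frame of well between -0.003 and 0.0025 m and horizontal distance between cart_yellow and well below 0.004 m and angle between the z axis of cart_yellow and the z axis of well, either way round below 0.06 rad and linear speed of cart_yellow below 0.01 m/s); the robot touches nothing.
It fails at once if the cartridge is pressed so hard that the head is driven to its stop (over 21 mm down) (z of cart_yellow in the frame of well below -0.021 m and horizontal distance between cart_yellow and well below 0.02 m).
It fails at once if the blue or the green cartridge is pulled or knocked out of its pocket (distance of any of cart_blue, cart_green from where it was at the start of the episode above 0.015 m).
It fails at once if the cardboard tube, tape roll, glue stick or eraser is pushed more than 30 mm (distance of any of tube, tape, glue, eraser from where it was at the start of the episode above 0.03 m).
It also fails if it takes over 48 s, if anything falls off the work surface, if the arm or the gripper's body presses on something with over 40 N, if the wrist force passes 120 N, or if a joint passes its speed limit or range.

## Working session

There is one attempt and no reset: what is moved stays moved. The work goes in short steps, Python scripts to look and compute and a tool call to move; the robot and the scene stay as the last step left them, time stands still between calls to the robot, and variables do not carry over. Pictures are saved under pics/ and viewed, at most 10 in all, crops included, and the job is handed in when it is done.

Besides the shell and the picture viewer there is one more tool, called as name([rows], argument=value, ...), one row to a line, values as JSON. apply_moves: Moves the arm, as the interface text tells. Shifts and turns lie within -1 to 1; 1 stands for 0.5 m of shift or 90 degrees of turn. Its arguments: {"type":"object","properties":{"steps":{"type":"array","items":{"type":"array","items":{"type":"number"}}},"squeeze":{"type":"number"}},"required":["steps"]}

```bash
mkdir -p pics; python3 - <<'E'
from cell import *
import cv2,numpy as np
s=sense();print({k:np.round(v,3).tolist() for k,v in s.items()})
for n in ("scene","top"):
    c=read_camera(n);cv2.imwrite(f"pics/{n}0.png",c["color"][:,:,::-1]);np.savez(f"{n}0.npz",**c)
    print(n,c["mtx"].round(1).tolist(),c["extrinsics"].round(3).tolist())
E
```

```text
{'time_s': 0.0, 'joints': [1.178, 0.399, 0.045, 1.538, -0.019, 1.207, -0.051], 'qvel': [-0.001, 0.0, 0.001, 0.001, -0.001, -0.001, 0.001], 'tau': [-0.0, -47.511, 1.365, -25.421, 0.012, 0.01, -0.0], 'position': [188.09, -621.54, 241.262], 'eef_rot': [-0.001, 0.989, 0.146, -0.0], 'wrist_force': [0.214, -0.969, -0.014], 'wrist_torque': [0.02, 0.052, -0.023], 'grasp_force': 0.0, 'grip_width': 0.996}
scene [[460.4, 0.0, 312.4], [0.0, 460.4, 199.8], [0.0, 0.0, 1.0]] [[-0.472, 0.719, -0.509, 961.043], [0.881, 0.383, -0.276, 210.468], [-0.004, -0.58, -0.815, 802.095], [0.0, 0.0, 0.0, 1.0]]
top [[420.3, 0.0, 320.2], [0.0, 420.3, 196.0], [0.0, 0.0, 1.0]] [[-0.028, -0.982, 0.186, 396.165], [-1.0, 0.025, -0.018, -16.899], [0.013, -0.186, -0.982, 867.386], [0.0, 0.0, 0.0, 1.0]]
```

View pics/top0.png

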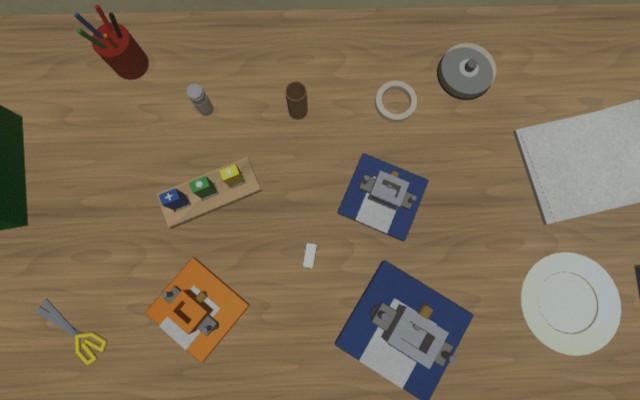

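View pics/scene0.png

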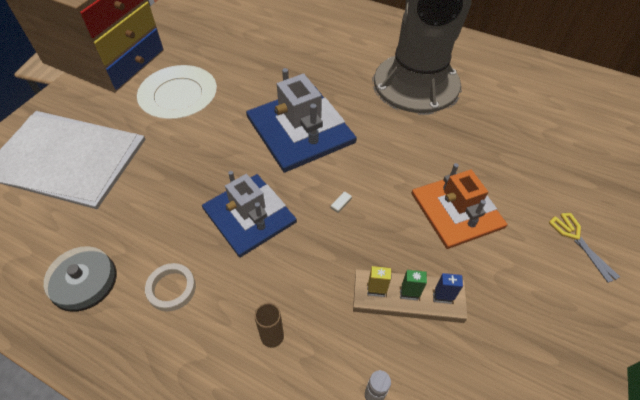

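The target punch is the smaller blue one at top-view (385,195), with its brass housing at about (395,175). The yellow cartridge is at (230,175), the right-hand end of the rack. Next I locate both from depth.

```bash
cat > h.py <<'E'
import numpy as np,cv2
def cloud(c):
    d=c["depth"];v,u=np.mgrid[:d.shape[0],:d.shape[1]];K=c["mtx"];E=c["extrinsics"]
    p=np.stack([(u-K[0,2])/K[0,0]*d,(v-K[1,2])/K[1,1]*d,d],-1)
    w=p@E[:3,:3].T+E[:3,3]; w[d<=0]=np.nan; return w
def rect(P):
    (c,s,a)=cv2.minAreaRect(P[:,:2].astype(np.float32)); return np.round(c,1),np.round(s,1),round(a,1)
E
python3 - <<'E'
from h import *
C={n:dict(np.load(n+"0.npz")) for n in("top","scene")}
for n,c in C.items():
    w=cloud(c);col=c["color"].astype(int);R,G,B=col[...,0],col[...,1],col[...,2]
    z=w[...,2]
    print(n,"table z",np.nanmedian(z))
    if n=="top": yc=w[175,230];pc=w[195,385]
    print(yc,pc)
    near=lambda p,r:np.hypot(w[...,0]-p[0],w[...,1]-p[1])<r
    m=near(yc,60)&(R>130)&(G>110)&(B<70)&(z>60);print("yellow",m.sum(),rect(w[m]),np.median(w[m],0))
    m=near(yc,60)&(R>130)&(G>110)&(B<70)&(z>86);print("yellow top",m.sum(),rect(w[m]) if m.sum()>5 else 0,np.mean(w[m],0))
    m=near(pc,110)&(B>R+30)&(z>8)&(z<26);print("base",m.sum(),rect(w[m]))
    m=near(pc,70)&(z>86)&(z<100);print("head",m.sum(),rect(w[m]),np.mean(w[m],0),)
    m=near(pc,70)&(R>B+45)&(z>40);print("brass",m.sum(),np.median(w[m],0))
    rc=np.array([yc[0]-10,yc[1]+60]);m=near(rc,140)&(z>16)&(z<27)&(R>B+20);print("rack",m.sum(),rect(w[m]))
c=C["top"]["color"][130:250,140:440,::-1];cv2.imwrite("pics/c.png",cv2.resize(c,None,fx=2.6,fy=2.6,interpolation=cv2.INTER_CUBIC))
E
```

```text
top table z -0.34003798505239047
[587.45404141 138.31151439  91.52551716] [ 541.41315775 -153.09180859   92.04805378]
yellow 135 (array([594. , 140.6]), array([21.1, 32.7]), 20.9) [593.66399376 138.3569152   90.65878004]
yellow top 135 (array([594. , 140.6]), array([21.1, 32.7]), 20.9) [593.96999988 140.19600176  90.61067641]
base 2230 (array([ 554.6, -162.7]), array([147. , 136.8]), 65.1)
head 675 (array([ 556. , -163.3]), array([104.8,  52.8]), 62.4) [ 555.12849401 -163.40659219   91.40986324]
brass 24 [ 587.86563504 -178.49235156   69.93032852]
rack 2228 (array([572.6, 196.3]), array([ 76.5, 200.2]), 21.8)
scene table z -0.7454255727273562
[587.45404141 138.31151439  91.52551716] [ 541.41315775 -153.09180859   92.04805378]
yellow 29 (array([604.4, 142.1]), array([35.5, 14.4]), 82.9) [603.51994047 140.28648126  89.3018412 ]
yellow top 29 (array([604.4, 142.1]), array([35.5, 14.4]), 82.9) [603.9132416  141.37333099  89.12230627]
base 2119 (array([ 557.4, -160.3]), array([149.9, 137.5]), 65.0)
head 608 (array([ 556.1, -160.3]), array([104.6,  50.7]), 64.6) [ 557.42047263 -159.17609853   90.79301401]
brass 50 [ 587.34557438 -171.86223702   69.18659033]
rack 2674 (array([572.5, 199.4]), array([ 77.7, 200.7]), 21.5)
```

View pics/c.png

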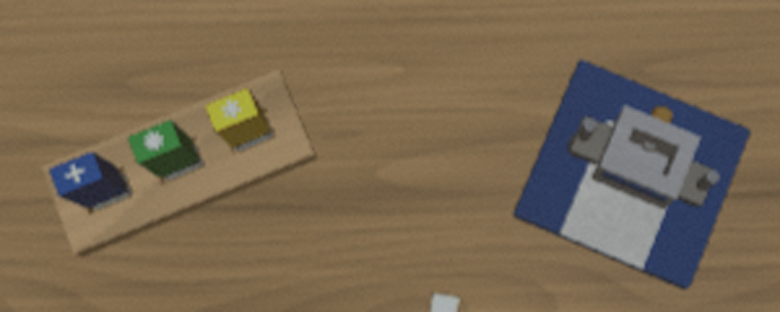

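The two cameras agree. The rack's x axis is at about 21.7°, with yellow at (594.5,141.5). The punch is at (556,-161.8), and its x axis, on the brass side, is at about -25°. I'll go above the punch first for a close look, then on to the rack.

apply_moves([
  [0.12, 0.15, 0.02, 0, 0, 0.1, -1],
  [0.24, 0.3, 0.04, 0, 0, 0.2, -1],
  [0.36, 0.45, 0.04, 0, 0, 0.3, -1],
  [0.5, 0.6, 0.04, 0, 0, 0.4, -1],
  [0.6, 0.75, 0.04, 0, 0, 0.5, -1],
  [0.7, 0.9, 0.04, 0, 0, 0.536, -1],
  [0.736, 0.92, 0.04, 0, 0, 0.536, -1],
  [0.736, 0.92, 0.04, 0, 0, 0.536, -1],
  [0.736, 0.92, 0.04, 0, 0, 0.536, -1],
  [0.736, 0.92, 0.04, 0, 0, 0.536, -1],
  [0.736, 0.92, 0.04, 0, 0, 0.536, -1],
  [0.736, 0.92, 0.04, 0, 0, 0.536, -1],
  [0.736, 0.92, 0.04, 0, 0, 0.536, -1],
  [0.736, 0.92, 0.04, 0, 0, 0.536, -1],
], squeeze=70)

```text
time_s: 1.85
position: [555.6, -163.5, 262.4]
eef_rot: [0.0, 0.844, 0.537, -0.0]
wrist_force: [0.6, 0.2, -0.1]
grip_width: 0.998
grasp_force: 0.0
```

```bash
cat >> h.py <<'E'
from scipy.spatial.transform import Rotation as Rt
def wcloud(c,s):
    """fisheye wrist image -> world points; depth along the optical axis"""
    d=c["depth"].astype(float);v,u=np.mgrid[:d.shape[0],:d.shape[1]];K=c["mtx"]
    x=(u-K[0,2])/K[0,0];y=(v-K[1,2])/K[1,1];th=np.hypot(x,y)+1e-9;k=np.tan(np.minimum(th,1.5))/th
    p=np.stack([x*k*d,y*k*d,d],-1);T=c["tool_from_camera"]
    w=(p@T[:3,:3].T+T[:3,3])@tool(s).T+np.array(s["position"]); w[d<=0]=np.nan; return w
def tool(s):
    q=s["eef_rot"];return Rt.from_quat([q[1],q[2],q[3],q[0]]).as_matrix()
def yaw(s): 
    R=tool(s);return np.degrees(np.arctan2(R[1,1],R[0,1]))
E
python3 - <<'E'
from h import *
from cell import *
s=sense();c=read_camera("wrist");cv2.imwrite("pics/w1.png",c["color"][:,:,::-1]);np.savez("w1.npz",**c)
print(s["time_s"],s["position"],yaw(s),s["joints"],c["mtx"],c["tool_from_camera"].round(3))
w=wcloud(c,s);z=w[...,2];col=c["color"].astype(int);R,B=col[...,0],col[...,2]
near=np.hypot(w[...,0]-556,w[...,1]+162)<110
m=near&(B>R+30)&(z>8)&(z<26);print("base",m.sum(),rect(w[m]))
m=near&(z>86)&(z<100);print("head",m.sum(),rect(w[m]),np.mean(w[m],0))
E
```

```text
1.85 [ 555.63722202 -163.50508218  262.36901962] -25.051486768542368 [ 0.53907677  0.27630883 -0.40150121  1.6754053   0.11464567  1.21308284
 -0.32623325] [[309.70691629   0.         321.23636877]
 [  0.         309.70691629 201.08069307]
 [  0.           0.           1.        ]] [[   0.      -0.962   -0.274   70.186]
 [   1.       0.       0.       0.251]
 [  -0.      -0.274    0.962 -131.232]
 [   0.       0.       0.       1.   ]]
base 6617 (array([ 556.2, -160.3]), array([148.1, 139.2]), 65.0)
head 2345 (array([ 555.8, -160.4]), array([104.8,  50.1]), 64.7) [ 555.91391465 -160.41548786   91.75738719]
```

View pics/w1.png

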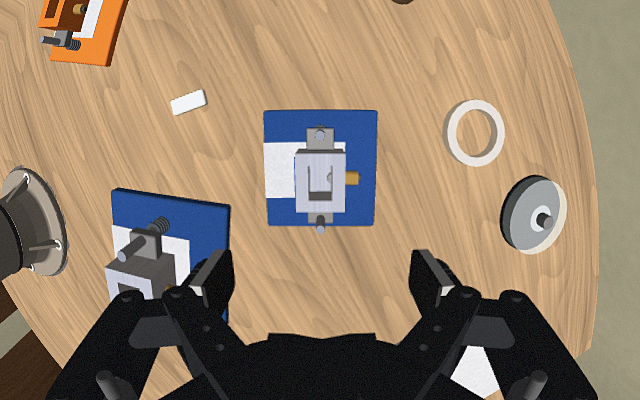

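The wrist view shows the target punch centred near (320,180), with the ball and brass at the right (335–350,178). The base centre is (556,-160.4) at -25.1°. Now to the rack.

apply_moves([
  [0.02, 0.12, 0, 0, 0, 0.1, -1],
  [0.04, 0.24, 0, 0, 0, 0.2, -1],
  [0.06, 0.36, 0, 0, 0, 0.3, -1],
  [0.07, 0.48, 0, 0, 0, 0.4, -1],
  [0.078, 0.6, 0, 0, 0, 0.5, -1],
  [0.078, 0.61, 0, 0, 0, 0.519, -1],
  [0.078, 0.61, 0, 0, 0, 0.519, -1],
  [0.078, 0.61, 0, 0, 0, 0.519, -1],
  [0.078, 0.61, 0, 0, 0, 0.519, -1],
])

```text
time_s: 3.02
position: [595.6, 140.7, 262.3]
eef_rot: [0.0, 0.562, 0.827, -0.0]
wrist_force: [0.2, -0.8, 0.4]
grip_width: 1.002
grasp_force: 0.0
```

```bash
python3 - <<'E'
from h import *
from cell import *
s=sense();c=read_camera("wrist");cv2.imwrite("pics/w2.png",c["color"][:,:,::-1])
print(s["time_s"],s["position"],yaw(s),s["joints"])
w=wcloud(c,s);z=w[...,2];col=c["color"].astype(int);R,G,B=[col[...,i] for i in range(3)]
near=np.hypot(w[...,0]-594,w[...,1]-141)<60
m=near&(R>B+60)&(G>100)&(z>84)&(z<97);print("ytop",m.sum(),rect(w[m]),np.mean(w[m],0))
m=(np.hypot(w[...,0]-572,w[...,1]-198)<150)&(R>B+20)&(z>16)&(z<27);print("rack",m.sum(),rect(w[m]))
E
```

```text
3.025 [595.61227856 140.72811629 262.30239456] 21.588437077077575 [ 0.1997317   0.37476004 -0.66071393  1.59160154  0.23930313  1.25767508
 -0.12474027]
ytop 615 (array([595.5, 143.8]), array([21.3, 33.5]), 21.2) [595.27780789 144.25901773  91.52076737]
rack 7486 (array([529.1, 181.1]), array([171.5, 200. ]), 22.5)
```

View pics/w2.png

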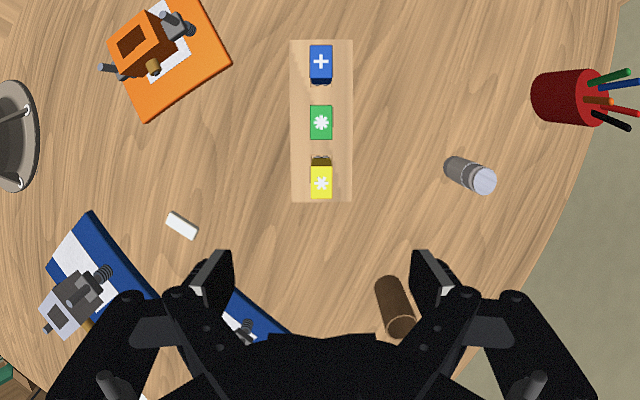

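The wrist view shows yellow at (320,182) in the rack end, midway between the fingers with 30 mm or more of clearance. I'll descend and close.

apply_moves([
  [0, 0.003, -0.1, 0, 0, 0, -1],
  [-0.001, 0.005, -0.2, 0, 0, 0, -1],
  [-0.001, 0.005, -0.3, 0, 0, 0, -1],
  [-0.001, 0.005, -0.36, 0, 0, 0, -1],
  [-0.001, 0.005, -0.386, 0, 0, 0, -1],
  [-0.001, 0.005, -0.386, 0, 0, 0, -1],
  [-0.001, 0.005, -0.386, 0, 0, 0, -1],
  [-0.001, 0.005, -0.386, 0, 0, 0, 1],
  [-0.001, 0.005, -0.386, 0, 0, 0, 1],
  [-0.001, 0.005, -0.386, 0, 0, 0, 1],
  [-0.001, 0.005, -0.386, 0, 0, 0, 1],
  [-0.001, 0.005, -0.386, 0, 0, 0, 1],
  [-0.001, 0.005, -0.386, 0, 0, 0, 1],
  [-0.001, 0.005, -0.386, 0, 0, 0, 1],
  [-0.001, 0.005, -0.386, 0, 0, 0, 1],
], squeeze=70)

```text
time_s: 4.95
position: [595.0, 145.4, 69.7]
eef_rot: [0.0, 0.561, 0.828, 0.0]
wrist_force: [-0.2, -0.4, 4.5]
grip_width: 0.244
grasp_force: 68.9
```

apply_moves([
  [0, 0, 0.02, 0, 0, 0, 1],
  [0, 0, 0.06, 0, 0, 0, 1],
  [0, 0, 0.14, 0, 0, 0, 1],
  [0, 0, 0.24, 0, 0, 0, 1],
  [0, 0, 0.3, 0, 0, 0, 1],
  [0, 0, 0.3, 0, 0, 0, 1],
  [0, 0, 0.3, 0, 0, 0, 1],
])

```text
time_s: 5.82
position: [594.0, 144.9, 218.5]
eef_rot: [-0.0, 0.561, 0.828, -0.001]
wrist_force: [0.1, -0.3, -2.5]
grip_width: 0.247
grasp_force: 68.6
```

```bash
python3 - <<'E'
from h import *
from cell import *
s=sense();print({k:np.round(v,2).tolist() for k,v in s.items() if k in("time_s","position","wrist_force","wrist_torque","grip_width","grasp_force")},yaw(s))
R=tool(s)
ims=[]
for n in("wrist","top","scene"):
    c=read_camera(n);np.savez(n+"3.npz",**c)
    w=wcloud(c,s) if n=="wrist" else cloud(c)
    t=(w-np.array(s["position"]))@R   # tool coords
    col=c["color"].astype(int);r,g,b=[col[...,i] for i in range(3)]
    m=(r>b+60)&(g>b+50)&(np.abs(t)<90).all(-1)
    print(n,m.sum(), np.nanpercentile(t[m],[2,50,98],axis=0).round(1).tolist() if m.sum() else 0)
    ims.append(c["color"][:,:,::-1])
cv2.imwrite("pics/w3.png",cv2.resize(ims[0],(640,400)))
E
```

```text
{'time_s': 5.82, 'position': [593.99, 144.9, 218.55], 'wrist_force': [0.08, -0.3, -2.53], 'wrist_torque': [-0.02, 0.06, -0.01], 'grasp_force': 68.61, 'grip_width': 0.25} 21.790026763808363
wrist 4898 [[-16.9, -9.8, -22.9], [11.8, 0.5, -21.3], [15.7, 10.8, 29.4]]
top 0 0
scene 72 [[-18.7, -9.7, -21.9], [-15.7, 2.3, -19.7], [-11.5, 11.3, -17.3]]
```

View pics/w3.png

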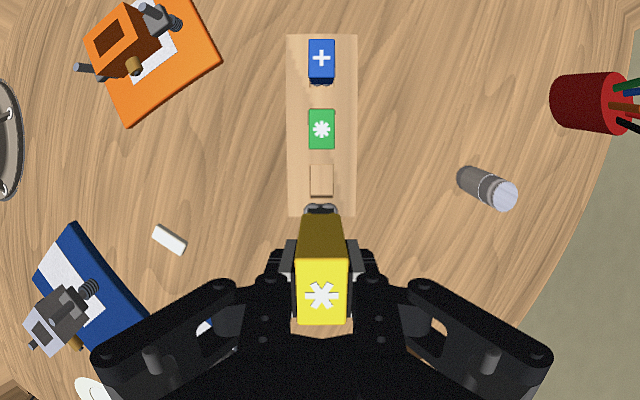

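The cartridge is held squarely: top face at (320,290), front face above it, foot at (320,212). Now I fit its pose in the hand from depth.

```bash
cat >> h.py <<'E'
def inhand(c,s):
    w=wcloud(c,s);t=(w-np.array(s["position"]))@tool(s)
    col=c["color"].astype(int);r,g,b=[col[...,i] for i in range(3)]
    m=(r>b+40)&(g>b+30)&(np.abs(t)<90).all(-1)&(np.abs(t[...,1])<16);t=t[m]
    top=t[t[:,2]<-19];fr=t[(t[:,2]>-17)&(t[:,2]<36)&(t[:,0]>8)]
    A=np.c_[fr[:,2],fr[:,1],np.ones(len(fr))];k=np.linalg.lstsq(A,fr[:,0],rcond=None)[0]
    return dict(n=(len(top),len(fr)),top=rect(top),topz=top[:,2].mean(),front_dx_dz=k[0],front_dx_dy=k[1],front_x0=k[2],ymid=np.percentile(fr[:,1],[1,99]),zmax=fr[:,2].max())
def well(w,p=(556,-160.5)):
    z=w[...,2];m=(np.hypot(w[...,0]-p[0],w[...,1]-p[1])<75)&(z>88)&(z<95)
    P=w[m][:,:2]-p
    from scipy.optimize import minimize
    # head rim outline: keep within 34 mm along y of punch
    a=np.radians(-25.1);X=P@[np.cos(a),np.sin(a)];Y=P@[-np.sin(a),np.cos(a)]
    k=np.abs(Y)<33;return X,Y,k
E
python3 - <<'E'
from h import *
from cell import *
s=sense();c=dict(np.load("wrist3.npz"))
print(inhand(c,s))
# well hole: from earlier wrist image above punch
c=dict(np.load("w1.npz"));s1=dict(position=[555.637,-163.505,262.369],eef_rot=[0,.844,.537,0])
q=np.array(s1["eef_rot"]);s1["eef_rot"]=q/np.linalg.norm(q)
X,Y,k=well(wcloud(c,s1));
f=lambda v:np.percentile(v,[1,99]).round(1)
print("rim X over |Y|<10:",f(X[np.abs(Y)<10]),"hole edges X:",X[(abs(Y)<10)&(X<0)].max(),X[(abs(Y)<10)&(X>0)].min())
print("hole edges Y:",Y[(abs(X)<7)&(Y<0)].max(),Y[(abs(X)<7)&(Y>0)].min(), "rim Y",f(Y[k&(abs(X)>18)]), "all Y",f(Y))
E
```

```text
{'n': (3066, 1800), 'top': (array([-1.4, -0.1]), array([34.9, 22.9]), 0.5), 'topz': np.float64(-21.86535014159278), 'front_dx_dz': np.float64(0.000843464680780116), 'front_dx_dy': np.float64(-0.00010398734585947977), 'front_x0': np.float64(15.191923280067899), 'ymid': array([-10.26396606,  10.96436789]), 'zmax': np.float64(35.97724412557935)}
rim X over |Y|<10: [-25.1  24.1] hole edges X: -12.852426888720624 12.89026505501194
hole edges Y: -17.324701904406364 18.08182353021916 rim Y [-30.5  30.1] all Y [-44.7  30.2]
```

apply_moves([
  [-0.01, -0.06, 0, 0, 0, -0.1, 1],
  [-0.02, -0.16, 0, 0, 0, -0.2, 1],
  [-0.03, -0.26, 0, 0, 0, -0.3, 1],
  [-0.045, -0.36, 0, 0, 0, -0.4, 1],
  [-0.06, -0.46, 0, 0, 0, -0.5, 1],
  [-0.07, -0.56, 0, 0, 0, -0.52, 1],
  [-0.0755, -0.608, 0, 0, 0, -0.52, 1],
  [-0.0755, -0.608, -0.03, 0, 0, -0.52, 1],
  [-0.0755, -0.608, -0.06, 0, 0, -0.52, 1],
  [-0.0755, -0.608, -0.06, 0, 0, -0.52, 1],
  [-0.0755, -0.608, -0.06, 0, 0, -0.52, 1],
  [-0.0755, -0.608, -0.06, 0, 0, -0.52, 1],
])

```text
time_s: 7.48
position: [557.6, -158.1, 189.9]
eef_rot: [0.0, 0.843, 0.538, 0.0]
wrist_force: [-0.1, -0.2, -2.4]
grip_width: 0.247
grasp_force: 68.7
```

```bash
cat > look.py <<'E'
from h import *
from cell import *
import sys
ps=[];n=int(sys.argv[1])
for i in range(4):
    s=sense();ps.append(np.r_[s["position"],yaw(s)]);c=read_camera("wrist")
    if i==0: s0,c0=s,c
print(s["time_s"],np.round(ps,2).tolist())
s=s0;s["position"]=np.mean(ps,0)[:3]
print(inhand(c0,s))
np.savez(f"wl{n}.npz",**c0)
w=wcloud(c0,s);X,Y,k=well(w)
f=lambda v:np.percentile(v,[1,99]).round(1) if len(v)>5 else None
print("rim X near +Y bar:",f(X[(Y>20)&(Y<29)]),"X overall",f(X[(abs(Y)<28)]),"Y end",f(Y[abs(X)<20]),"hole edge +Y",Y[(abs(X)<8)&(Y>0)].min(),"hole X",X[(abs(Y)<12)&(X<0)].max(),X[(abs(Y)<12)&(X>0)].min())
cv2.imwrite(f"pics/wl{n}.png",cv2.resize(c0["color"][100:340,200:440,::-1],(600,600),interpolation=cv2.INTER_CUBIC))
E
python3 look.py 1
```

```text
7.625 [[557.55, -158.08, 189.89, -24.95], [557.53, -158.3, 189.93, -24.97], [557.42, -158.49, 189.89, -24.99], [557.34, -158.59, 189.84, -25.0]]
{'n': (3065, 1801), 'top': (array([-1. , -0.3]), array([34.7, 23. ]), 1.4), 'topz': np.float64(-21.938087973794897), 'front_dx_dz': np.float64(0.0012774882910043125), 'front_dx_dy': np.float64(-0.0039298096410291805), 'front_x0': np.float64(15.53594081319999), 'ymid': array([-10.51793969,  10.61215532]), 'zmax': np.float64(35.59475808770545)}
rim X near +Y bar: [-24.4  24. ] X overall [-24.8  24.4] Y end [-19.7  50. ] hole edge +Y 17.31136761804473 hole X -12.421095421334773 11.501013409609921
```

View pics/wl1.png

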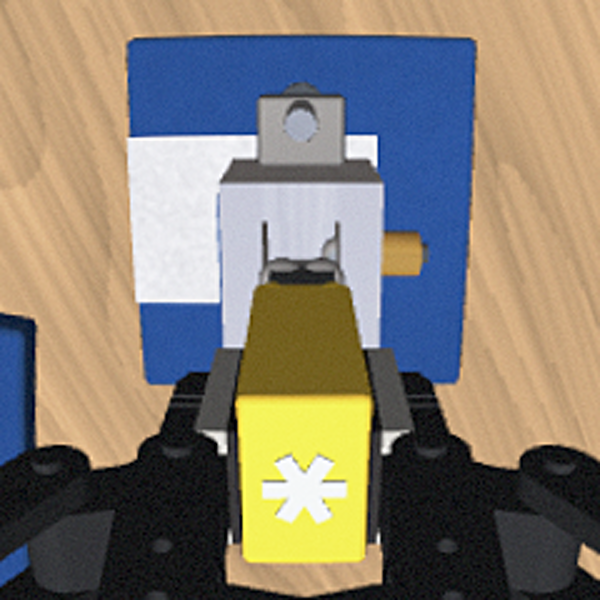

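The crop shows the foot at (302,270), lined up in x with the well slot (265–340), and the ball at (330,245). I'll nudge y a little, lower to about 7 mm above the mouth and look again.

apply_moves([
  [-0.0006, -0.0013, -0.02, 0, 0, -0.001, 1],
  [-0.0006, -0.0013, -0.04, 0, 0, -0.001, 1],
  [-0.0006, -0.0013, -0.058, 0, 0, -0.001, 1],
  [-0.0006, -0.0013, -0.058, 0, 0, -0.001, 1],
  [-0.0006, -0.0013, -0.058, 0, 0, -0.001, 1],
  [-0.0006, -0.0013, -0.058, 0, 0, -0.001, 1],
  [-0.0006, -0.0013, -0.058, 0, 0, -0.001, 1],
])

```text
time_s: 8.55
position: [557.0, -159.4, 160.7]
eef_rot: [0.0, 0.844, 0.537, 0.0]
wrist_force: [1.1, -0.6, -2.1]
grip_width: 0.251
grasp_force: 68.7
```

```bash
python3 look.py 2; python3 - <<'E'
from h import *
c=dict(np.load("wl2.npz"))
cv2.imwrite("pics/wl2z.png",cv2.resize(c["color"][120:260,250:390,::-1],(600,600),interpolation=cv2.INTER_CUBIC))
E
```

```text
8.7 [[556.96, -159.38, 160.69, -25.1], [556.89, -159.32, 160.63, -25.1], [556.83, -159.36, 160.57, -25.1], [556.81, -159.3, 160.51, -25.1]]
{'n': (3063, 1792), 'top': (array([-1.2, -0.3]), array([34.7, 22.9]), 1.2), 'topz': np.float64(-21.860116419741843), 'front_dx_dz': np.float64(0.0012152609195776023), 'front_dx_dy': np.float64(-0.0047359824204527), 'front_x0': np.float64(15.51316878550203), 'ymid': array([-10.49543367,  10.60702336]), 'zmax': np.float64(35.32639699394787)}
rim X near +Y bar: [-24.8  24.4] X overall [-25.   24.4] Y end [-11.   50.7] hole edge +Y 17.778967981232807 hole X -12.437787021854598 11.947086074818207
```

View pics/wl2z.png

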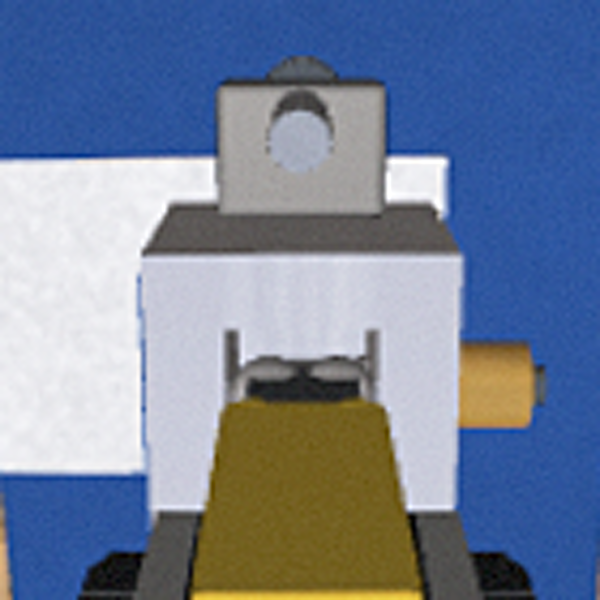

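The crop shows the foot (238–370) centred in the well slot (228–378), with a y error under 0.5 mm. I'll enter slowly.

apply_moves([
  [-0.0005, 0, -0.006, 0, 0, 0, 1],
  [-0.0005, 0, -0.012, 0, 0, 0, 1],
  [-0.0005, 0, -0.016, 0, 0, 0, 1],
  [-0.0005, 0, -0.02, 0, 0, 0, 1],
  [-0.0005, 0, -0.024, 0, 0, 0, 1],
  [-0.0005, 0, -0.026, 0, 0, 0, 1],
  [-0.0005, 0, -0.026, 0, 0, 0, 1],
])

```text
time_s: 9.62
position: [556.4, -159.3, 147.3]
eef_rot: [-0.0, 0.844, 0.537, -0.0]
wrist_force: [0.2, -0.0, -1.1]
grip_width: 0.245
grasp_force: 68.7
```

The foot is 7 mm inside with no resistance from the head. Continuing to just above the ball.

apply_moves([
  [0, 0, -0.004, 0, 0, 0, 1],
  [0, 0, -0.008, 0, 0, 0, 1],
  [0, 0, -0.012, 0, 0, 0, 1],
  [0, 0, -0.016, 0, 0, 0, 1],
  [0, 0, -0.02, 0, 0, 0, 1],
  [0, 0, -0.024, 0, 0, 0, 1],
  [0, 0, -0.028, 0, 0, 0, 1],
  [0, 0, -0.028, 0, 0, 0, 1],
  [0, 0, -0.028, 0, 0, 0, 1],
])

```text
time_s: 10.75
position: [556.5, -159.3, 133.4]
eef_rot: [0.0, 0.844, 0.537, 0.0]
wrist_force: [-0.6, -0.0, -1.0]
grip_width: 0.25
grasp_force: 68.7
```

apply_moves([
  [0, 0, -0.003, 0, 0, 0, 1],
  [0, 0, -0.006, 0, 0, 0, 1],
  [0, 0, -0.009, 0, 0, 0, 1],
  [0, 0, -0.012, 0, 0, 0, 1],
  [0, 0, -0.015, 0, 0, 0, 1],
  [0, 0, -0.018, 0, 0, 0, 1],
  [0, 0, -0.018, 0, 0, 0, 1],
])

```text
time_s: 11.62
position: [556.0, -159.0, 124.5]
eef_rot: [-0.0, 0.844, 0.537, -0.0]
wrist_force: [-4.4, 1.5, 4.5]
grip_width: 0.248
grasp_force: 69.4
```

apply_moves([
  [0, 0, -0.002, 0, 0, 0, 1],
  [0, 0, -0.004, 0, 0, 0, 1],
  [0, 0, -0.004, 0, 0, 0, 1],
])

```text
time_s: 12.0
position: [556.0, -159.0, 122.4]
eef_rot: [-0.0, 0.844, 0.537, -0.0]
wrist_force: [-5.8, 2.5, 5.3]
grip_width: 0.246
grasp_force: 69.6
```

apply_moves([
  [0, 0, -0.002, 0, 0, 0, 1],
  [0, 0, -0.004, 0, 0, 0, 1],
  [0, 0, -0.006, 0, 0, 0, 1],
  [0, 0, -0.006, 0, 0, 0, 1],
])

```text
time_s: 12.5
position: [555.9, -158.9, 119.6]
eef_rot: [-0.0, 0.844, 0.537, -0.0]
wrist_force: [-5.6, 2.5, 7.8]
grip_width: 0.247
grasp_force: 69.8
```

apply_moves([
  [0, 0, -0.002, 0, 0, 0, 1],
  [0, 0, -0.004, 0, 0, 0, 1],
  [0, 0, -0.004, 0, 0, 0, 1],
])

```text
time_s: 12.88
position: [556.0, -158.9, 117.8]
eef_rot: [-0.0, 0.844, 0.537, -0.0]
wrist_force: [-5.6, 2.2, 8.4]
grip_width: 0.251
grasp_force: 69.9
```

apply_moves([
  [0, 0, -0.002, 0, 0, 0, 1],
  [0, 0, -0.004, 0, 0, 0, 1],
  [0, 0, -0.004, 0, 0, 0, 1],
])

```text
time_s: 13.25
position: [556.0, -158.8, 115.9]
eef_rot: [-0.0, 0.844, 0.537, -0.0]
wrist_force: [-5.4, 2.6, 9.3]
grip_width: 0.249
grasp_force: 70.0
```

apply_moves([
  [0, 0, -0.002, 0, 0, 0, 1],
  [0, 0, -0.004, 0, 0, 0, 1],
  [0, 0, -0.004, 0, 0, 0, 1],
])

```text
time_s: 13.62
position: [556.0, -158.8, 114.0]
eef_rot: [-0.001, 0.844, 0.537, -0.0]
wrist_force: [-5.7, 2.4, 8.9]
grip_width: 0.25
grasp_force: 70.1
```

apply_moves([
  [0, 0, -0.002, 0, 0, 0, 1],
  [0, 0, -0.004, 0, 0, 0, 1],
  [0, 0, -0.004, 0, 0, 0, 1],
])

```text
time_s: 14.0
position: [556.1, -158.8, 111.2]
eef_rot: [-0.0, 0.844, 0.537, -0.0]
wrist_force: [-4.4, 2.0, 5.7]
grip_width: 0.249
grasp_force: 71.1
```

```bash
python3 look.py 3; python3 - <<'E'
from h import *
from cell import *
c=dict(np.load("wl3.npz"));s=sense();w=wcloud(c,s);X,Y,k=0,0,0
P=w[...,:2]-np.array([556,-160.5]);a=np.radians(-25.1);X=P@[np.cos(a),np.sin(a)];Y=P@[-np.sin(a),np.cos(a)]
m=(abs(X)<22)&(Y>20)&(Y<28)&(w[...,2]>40)
print("head rim z",np.median(w[...,2][m]),m.sum())
E
```

```text
14.15 [[556.08, -158.83, 111.24, -25.09], [556.07, -158.84, 111.26, -25.1], [556.11, -158.82, 111.28, -25.1], [556.08, -158.8, 111.26, -25.09]]
{'n': (3071, 1538), 'top': (array([-1.3, -0.2]), array([35.2, 22.6]), 1.4), 'topz': np.float64(-21.927395261456045), 'front_dx_dz': np.float64(-0.00015255392985822247), 'front_dx_dy': np.float64(-0.001991548798791154), 'front_x0': np.float64(15.5371776813084), 'ymid': array([-10.57400784,  10.52289466]), 'zmax': np.float64(30.30678001590693)}
rim X near +Y bar: [-25.   24.2] X overall [-24.9  24.5] Y end [ 4.1 51.9] hole edge +Y 16.362443450978606 hole X -12.787450245665156 12.264143574738402
head rim z 197.3278375882374 6052
```

The force fell from 8.9 to 5.7 N, so it has snapped past the ball. I'll push another 3 mm to confirm it's seated on the floor.

apply_moves([
  [0, 0, -0.002, 0, 0, 0, 1],
  [0, 0, -0.004, 0, 0, 0, 1],
  [0, 0, -0.006, 0, 0, 0, 1],
  [0, 0, -0.006, 0, 0, 0, 1],
])

```text
time_s: 14.7
position: [556.1, -158.8, 108.5]
eef_rot: [-0.001, 0.844, 0.537, -0.0]
wrist_force: [-5.6, 2.1, 7.7]
grip_width: 0.243
grasp_force: 71.2
```

```bash
python3 - <<'E'
from h import *
from cell import *
s=sense();c=read_camera("wrist");w=wcloud(c,s)
P=w[...,:2]-np.array([556,-160.5]);a=np.radians(-25.1);X=P@[np.cos(a),np.sin(a)];Y=P@[-np.sin(a),np.cos(a)];z=w[...,2]
m=(abs(X)<22)&(Y>20)&(Y<28)&(z>60)&(z<96)
print(s["position"],s["wrist_force"],"rim z",np.median(z[m]),m.sum())
i=inhand(c,s);print(i["topz"],"foot-floor:",s["position"][2]-i["topz"]-84-(np.median(z[m])-40))
E
```

```text
[ 556.07794883 -158.8231378   108.53142546] [-5.64735981  2.1403455   7.70640294] rim z 86.49022584279915 1226
-21.97916342238313 foot-floor: 0.02036303967115316
```

It is fully on the floor (gap 0.0 mm). I'll ease back up 5.5 mm, release and retreat.

apply_moves([
  [0, 0, 0.004, 0, 0, 0, 1],
  [0, 0, 0.008, 0, 0, 0, 1],
  [0, 0, 0.01, 0, 0, 0, 1],
  [0, 0, 0.01, 0, 0, 0, 1],
  [0, 0, 0.01, 0, 0, 0, 0.4],
  [0, 0, 0.01, 0, 0, 0, -0.2],
  [0, 0, 0.01, 0, 0, 0, -0.8],
  [0, 0, 0.01, 0, 0, 0, -1],
  [0, 0, 0.01, 0, 0, 0, -1],
  [0, 0, 0.01, 0, 0, 0, -1],
  [0, 0, 0.01, 0, 0, 0, -1],
])

```text
time_s: 16.12
position: [556.5, -159.4, 113.4]
eef_rot: [0.0, 0.844, 0.537, 0.0]
wrist_force: [-0.9, 0.2, 0.6]
grip_width: 0.999
grasp_force: 0.0
```

apply_moves([
  [0, 0, 0.04, 0, 0, 0, -1],
  [0, 0, 0.1, 0, 0, 0, -1],
  [0, 0, 0.2, 0, 0, 0, -1],
  [0, 0, 0.3, 0, 0, 0, -1],
  [0, 0, 0.3, 0, 0, 0, -1],
  [0, 0, 0.3, 0, 0, 0, -1],
  [0, 0, 0.3, 0, 0, 0, -1],
])

```text
time_s: 17.0
position: [555.4, -159.2, 261.6]
eef_rot: [-0.001, 0.844, 0.537, -0.001]
wrist_force: [-0.0, 0.8, -0.5]
grip_width: 1.0
grasp_force: 0.0
```

```bash
python3 - <<'E'
from h import *
from cell import *
s=sense();c=read_camera("wrist");w=wcloud(c,s);z=w[...,2]
P=w[...,:2]-np.array([556,-160.5]);a=np.radians(-25.1);X=P@[np.cos(a),np.sin(a)];Y=P@[-np.sin(a),np.cos(a)]
m=(abs(X)<22)&(Y>20)&(Y<28)&(z>60)&(z<98)
col=c["color"].astype(int);y=(col[...,0]>col[...,2]+60)&(col[...,1]>col[...,2]+50)&(np.hypot(X,Y)<40)&(z>110)
t=y&(z>np.percentile(z[y],90)-3)
print(s["time_s"],s["position"],s["wrist_force"],"rim",np.median(z[m]),"top z",np.median(z[t]),"XY",np.median(X[t]),np.median(Y[t]),rect(np.c_[X[t],Y[t]]))
cv2.imwrite("pics/end.png",c["color"][:,:,::-1])
E
```

```text
17.0 [ 555.44413929 -159.2217114   261.60690532] [-5.16952345e-04  7.97373886e-01 -4.57825934e-01] rim 91.70535804557919 top z 135.54603363248793 XY 0.3846040319569211 2.3112851126149483 (array([0.3, 0.6]), array([21.1, 34.1]), 0.4)
```

View pics/end.png

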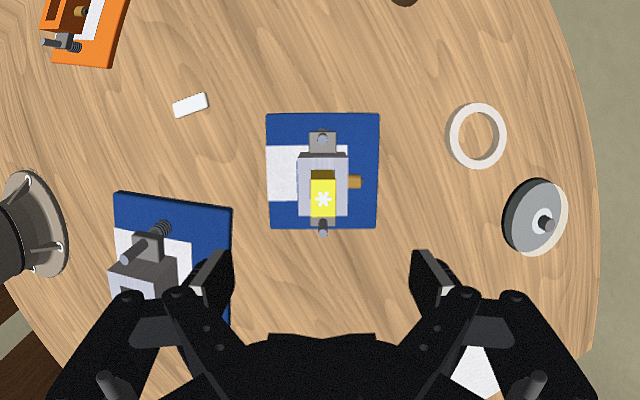

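The head is back up (rim 91.7 mm). The cartridge top is at 135.5 mm against a nominal 136, so it's home at image (322,190), centred and free of the gripper. Handing in.

```bash
python3 -c "
from cell import *
print(job_done())"
```

```text
the job is handed in; nothing more can be done
None
```

The yellow cartridge is fully home in the smaller blue punch, held by the ball, with the head up and the gripper clear; I handed the job in at about 17 s, and no verdict came back.

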